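# Back the ratchet winch off by one notch

### The job

Let the small bench winch back by exactly one notch: with a fingertip push the pawl's upright thumb lever away from the wheel so that the pawl lifts clear of the teeth, push the top spoke of the star handle so that the top of the wheel goes one tooth back towards the pawl's pivot, then push the thumb lever back until the pawl sits fully down between the teeth again. Only push, gently: do not grip, pinch or force any part of the winch, and leave the loose things round it alone.

Things in the scene. Friction and masses are not known exactly. Their poses are not given: they have to be found in the camera images.
- winch: Fixed bench winch: dark foot plate 150 x 100 x 8 mm, two aluminium cheeks (up to 133 mm high), drum between. Origin on the work surface below the wheel axis (85 mm up, along y); z up, x level from the wheel towards the pawl's pivot (away from the robot, within 20 degrees), y left. At y = -50 mm ratchet wheel and pawl (pivot at x = 58, z = 121 mm); at y = +52 mm the star handle, fast to the wheel.
- pawl_knob (a point): Centre of the black ball, 18 mm in diameter, on top of the pawl's thumb lever, a rod 7 mm thick standing upright above the pivot of the dark pawl on the winch's right side when the pawl is down. The ball is 65 mm from the pivot (186 mm above the work surface when the pawl is down) and swings with the pawl.
- pawl (a joint): Angle of the pawl in rad: 0 = fully down between two teeth (a stop), up to 0.95 as it lifts, while the ball of its lever swings towards the winch's +x. From 0.25 its nose is clear of the teeth. It stays where it is left (friction; about 1.3 N at the ball moves it).
- top_spoke (a point): Centre of the black ball, 18 mm in diameter, at the end of the topmost of the star handle's five spokes (rods 8 mm thick). It is 65 mm from the wheel axis; at wheel angle 0 the spoke leans 18 degrees from upright towards the winch's -x, one notch back 18 degrees towards +x (ball 147 mm high in both).
- ratchet_wheel (a joint): Angle in rad of the steel ratchet wheel (10 sawteeth, 96 mm over the tips), drum and star handle. Grows as their top goes towards the winch's +x: backward, which the lowered pawl blocks. Starts within 0.08 of 0; one notch is 0.628. With the pawl down it has about 0.13 play either side of a notch. It stays where left (friction; 3 N at a spoke's ball moves it).
- motor_spare: Loose bystander: black cylindrical motor, 93 x 32 x 32 mm, lying beyond the winch. Origin under its centre.
- hex_key: Loose bystander: black hex key, 72 x 25 x 5 mm, lying left of the winch. Origin under its centre.
- bearing: Loose bystander: ball bearing, 26 mm across, 8 mm high, lying left of the winch. Origin under its centre.
- tape_roll: Loose bystander: grey roll of tape, 66 mm across, 19 mm high, lying left of the winch. Origin under its centre.
- tower_corner (a point): Fixed obstacle: the front right foot of two tall black computer towers (0.46 m high) that fill the surface from this point to its left (+y) and beyond (+x). The winch stands to the right of this corner; keep the gripper and arm clear of the towers on the way to it.

How it is judged (in metres and radians):
On the way, in this order (a step that is already met when the one before it is completed fails the run):
1. the pawl is lifted clear of the teeth while the wheel is still at its first notch (value of joint pawl above 0.25 rad and value of joint ratchet_wheel below 0.3 rad), for 0.1 s.
2. with the pawl up, the wheel is pushed back one notch (value of joint pawl above 0.2 rad and value of joint ratchet_wheel between 0.48 and 0.78 rad), for 0.2 s.
At the end, for the whole second after the job is handed in: The wheel stands at rest one notch back (0.628 rad, give or take 0.15) and the pawl is down between the teeth again (below 0.08 rad) (value of joint pawl below 0.08 rad and value of joint ratchet_wheel between 0.478 and 0.778 rad and velocity of joint ratchet_wheel between -0.05 and 0.05 rad/s); the robot touches nothing.
It fails at once if a part of the winch is gripped, pinched or forced (more than 35 N between the fingers and the winch) (contact force between the fingers and winch above 35 N).
It fails at once if a loose thing beside the winch is moved or lifted (by more than 15 mm) (distance of any of motor_spare, hex_key, bearing, tape_roll from where it was at the start of the episode above 0.015 m).
It also fails if it takes over 48 s, if anything falls off the work surface, if the arm or the gripper's body presses on something with over 40 N, if the wrist force passes 120 N, or if a joint passes its speed limit or range.

### The arm

A 7-joint arm with a two-finger parallel gripper is mounted at the origin on a cart in front of the work surface, level with it; the furniture and walls round the work are solid. World frame = base frame: x ahead of the robot, y to its left, z up, the work surface at z = 0. Lengths are in mm, angles in rad, forces in N, time in s.
With the tool pointing down it reaches from about 400 to 875 mm from the base axis. Payload 4.4 kg.
Tool frame: the origin (TCP) lies on the centre line of the jaws, within the pads' length; the fingertips stand 19 mm ahead of it and the grasp point (between the pads) is the TCP; z points along the fingers, y is the line along which they close (so a half turn about z gives the same grasp; the last joint's range is limited). The gripper opens to 85 mm and grips with 20 to 120 N. Pads are 22 mm wide; open, the fingers measure 114 mm over their backs; the gripper's body (76 mm by 85 mm) begins 54 mm behind the grasp point. The pads swing forward as they close: fully open they stand 13 mm farther back than shut.
Start: joints at [-1.39, 0.628, 0.038, 1.517, -0.027, 0.996, -0.02], TCP at [158.772, 630.325, 250.313] pointing down, gripper open.
Joint ranges: [-3.06, 3.06], [-0.37, 2.12], [-1.25, 1.32], [0.18, 2.47], [-1.1, 4.24], [0.23, 1.98], [-2.94, 2.94]. Speed limits (rad/s): [2.57, 2.57, 3.14, 3.14, 3.14, 3.14, 3.14].

### API

Orientations are given as [roll, pitch, yaw] about the fixed x, y, z axes, in that order (R = Rz(yaw) Ry(pitch) Rx(roll)).
In Python, from cell import ctrl, viewer, silhouettes gives the robot as it stands.
- The arm moves only by the shell command python3 -m creep 'ROWS'. ROWS is JSON, a list of rows, each an object with "jaw": the gripper command: -1 is shut, 1 is fully open, values between are in proportion; "xyz": the shift along the tool's x, y, z in mm, a list of three; "angular": the turn, a rotation vector about the tool's x, y, z in rad, a list of three. In form: [{"jaw": jaw, "xyz": [tx, ty, tz], "angular": [rx, ry, rz]}, ...]. A call has 1 to 12 rows; each row is the pose to reach, as a shift and turn from the pose commanded when the call began, along the tool's axes at that moment; what a row does not reach only later rows make up. A row lasts 1/8 s, in which the tool goes at most 62.5 mm and 10.7 degrees, less where a joint would pass 70% of its speed; a pose out of reach is approached as far as the arm can. A call with a gripper value outside its range is refused whole. The fingers move at their own pace and stop on an object; the grip force is fixed at half the most. Time passes only in rows, so rows that repeat a pose let the fingers close. It gives the time, the measured TCP pose, the force, the opening and the grip force at its end, in the units of the state.
- ctrl.read_state(): the state, without advancing time (a new reading comes with each control period).
- viewer.get_image(name): name is "scene" or "top"; returns (picture, depth): 480x640x3 uint8, red, green, blue; 480x640 float32, mm along the optical axis (not along the pixel's ray), 0 where there is no reading.
- viewer.camera_model(name): a dict with "fx", "fy", "cx", "cy" (pixels), "T" (4x4, takes a point from camera to world coordinates). Camera axes: x right, y down, z forward; pixel columns grow to the right and rows downward; lengths in mm; the calibration is good to about 2 mm. A picture is of the moment at which its call begins. camera_model takes no time and is no camera call.
- ctrl.finish_job(): hands the job in; it is judged then, once.
Trained networks look in the newest picture that a camera, given by its name, has taken for a name from the list of things; names that differ only in an ending like _2 or _b are one class to them, and where a whole thing is asked for, a point or a joint stands for the part that bears it (a point fixed in the world has none). Each returns a list of dicts, best first, with "score" (0 to 1); they miss things now and then, are a little off and sometimes report something else, mostly with a low value. They report only what shows in the picture. A call takes as long as a camera call.
- silhouettes(camera, target): "pixels" (480x640 bool, what is visible of it) and "xy" ([column, row] in pixels, amid what is visible of it).
The state is a dict: "clock": time; "qpos": joint angles; "qd": joint speeds; "tau": joint torques, N m; "eef_pos": TCP position; "tool_rot": TCP orientation; "force": force on the tool from outside, world axes, zero at the start; "torque": the same for the moment, N m; "width": finger opening in mm; "gripper_force": force on a finger pad.
Only numpy, scipy, OpenCV 4.12 (cv2) and the standard library are available. Lean on these libraries where they do the work, as an engineer would, in place of code of your own. Each camera call takes 0.05 s, during which the arm holds its last target. There are 200 camera calls.

## Working session

There is one attempt and no reset: what is moved stays moved. The work goes in short steps, Python scripts to look and compute and a shell command to move; the robot and the scene stay as the last step left them, time stands still between calls to the robot, and variables do not carry over. Pictures are saved under pics/ and viewed, at most 10 in all, crops included, and the job is handed in when it is done.

```bash
mkdir -p pics; ls
cat > h.py <<'E'
import numpy as np,cv2
from cell import ctrl,viewer,silhouettes
def w(cam,px,d):
    m=viewer.camera_model(cam);u,v=px
    p=np.array([(u-m['cx'])/m['fx']*d,(v-m['cy'])/m['fy']*d,d,1]);return (np.array(m['T'])@p)[:3]
def find(cam,name,dep,r=0):
    for s in silhouettes(cam,name)[:2]:
        M=s['pixels']&(dep>0)
        if not M.any(): continue
        vv,uu=np.nonzero(M);P=np.array([w(cam,(u,v),dep[v,u]) for u,v in zip(uu,vv)])
        print(cam,name,round(s['score'],2),np.round(s['xy']),M.sum(),'med',np.median(P,0).round(),'min',np.percentile(P,2,axis=0).round(),'max',np.percentile(P,98,axis=0).round())
E
python3 - <<'E'
from h import *
s=ctrl.read_state();print({k:np.round(v,3) for k,v in s.items()})
for c in ('scene','top'):
    im,d=viewer.get_image(c);cv2.imwrite(f'pics/{c}0.png',im[:,:,::-1])
    print(c,np.round(viewer.camera_model(c)['T'],2).tolist())
    for n in ('winch','pawl_knob','top_spoke','pawl','ratchet_wheel','motor_spare','hex_key','bearing','tape_roll'): find(c,n,d)
E
```

```text
pics
{'clock': np.float64(0.0), 'qpos': array([-1.39 ,  0.629,  0.038,  1.518, -0.027,  0.996, -0.02 ]), 'qd': array([-0.   ,  0.   ,  0.002, -0.   ,  0.001,  0.   ,  0.001]), 'tau': array([-1.0000e-03, -5.6341e+01,  1.2260e+00, -1.9346e+01,  1.1000e-02,
        1.0000e-02,  0.0000e+00]), 'eef_pos': array([158.641, 629.716, 249.369]), 'tool_rot': array([-3.14 ,  0.   ,  2.895]), 'force': array([-0.752, -0.613,  0.333]), 'torque': array([ 0.042, -0.016, -0.01 ]), 'gripper_force': np.float64(0.0), 'width': np.float64(85.125)}
scene [[0.79, -0.3, 0.53, 87.85], [-0.61, -0.41, 0.68, -692.15], [0.01, -0.86, -0.51, 604.51], [0.0, 0.0, 0.0, 1.0]]Traceback (most recent call last):
  File "<stdin>", line 6, in <module>
  File "h.py", line 10, in find
    vv,uu=np.nonzero(M);P=np.array([w(cam,(u,v),dep[v,u]) for u,v in zip(uu,vv)])
                                    ~^^^^^^^^^^^^^^^^^^^^
  File "h.py", line 4, in w
    m=viewer.camera_model(cam);u,v=px
ValueError: time passes only in moves, steps and waits
```

```bash
sed -i "s/^def w(/MM={}\ndef w(/; s/m=viewer.camera_model(cam);/m=MM.setdefault(cam,None) or viewer.camera_model(cam);MM[cam]=m;/" h.py
python3 - <<'E'
from h import *
for c in ('scene','top'):
    im,d=viewer.get_image(c);cv2.imwrite(f'pics/{c}0.png',im[:,:,::-1])
    np.save(f'{c}0.npy',d);m=viewer.camera_model(c);MM[c]=m
    print(c,m['fx'],m['cx'],m['cy'],np.round(m['T'],2).tolist())
    for n in ('winch','pawl_knob','top_spoke','pawl','ratchet_wheel','motor_spare','hex_key','bearing','tape_roll'): find(c,n,d)
E
```

```text
scene 500.2475426752447 323.9898623802693 237.4083216770015 [[0.79, -0.3, 0.53, 87.85], [-0.61, -0.41, 0.68, -692.15], [0.01, -0.86, -0.51, 604.51], [0.0, 0.0, 0.0, 1.0]]
scene winch 0.71 [329. 292.] 6234 med [ 532. -152.   83.] min [ 478. -179.    5.] max [605. -49. 157.]
scene pawl_knob 0.81 [357. 266.] 559 med [ 569. -173.  138.] min [ 528. -183.   52.] max [713. -40. 194.]
scene top_spoke 0.81 [322. 283.] 2511 med [ 524. -156.   97.] min [ 484. -174.   48.] max [568. -47. 149.]
scene pawl 0.44 [325. 284.] 2483 med [ 524. -157.   97.] min [ 484. -174.   50.] max [569. -48. 147.]
scene ratchet_wheel 0.63 [323. 284.] 2652 med [ 525. -156.   97.] min [ 484. -174.   40.] max [598. -45. 149.]
scene motor_spare 0.83 [407. 309.] 712 med [ 653. -217.   25.] min [ 623. -235.    4.] max [ 695. -187.   33.]
scene hex_key 0.51 [285. 292.] 62 med [523. -15.   4.] min [517. -35.   0.] max [530.  33.   6.]
scene tape_roll 0.58 [217. 281.] 711 med [426.  66.  16.] min [396.  37.   0.] max [456. 111.  21.]
scene tape_roll 0.18 [283. 290.] 64 med [522.  -6.   4.] min [517. -34.   1.] max [529.  33.
[... 506 characters left out ...]
 0.48 [347. 272.] 6286 med [ 536. -112.   67.] min [ 479. -177.    1.] max [620. -49. 155.]
top ratchet_wheel 0.67 [339. 274.] 1917 med [534. -98. 101.] min [ 487. -163.   28.] max [605. -43. 153.]
top motor_spare 0.59 [406. 220.] 689 med [ 661. -211.   28.] min [ 628. -233.   17.] max [ 696. -188.   33.]
top hex_key 0.56 [296. 290.] 75 med [525. -26.   2.] min [520. -37.  -3.] max [541.   8.   6.]
top hex_key 0.45 [388. 259.] 300 med [ 570. -172.  142.] min [ 532. -182.  129.] max [ 584. -160.  194.]
top bearing 0.44 [303. 242.] 122 med [601. -28.   6.] min [590. -39.  -0.] max [612. -17.  10.]
top tape_roll 0.66 [225. 342.] 804 med [429.  72.  17.] min [399.  39.  -2.] max [460. 101.  21.]
```

View pics/scene0.png

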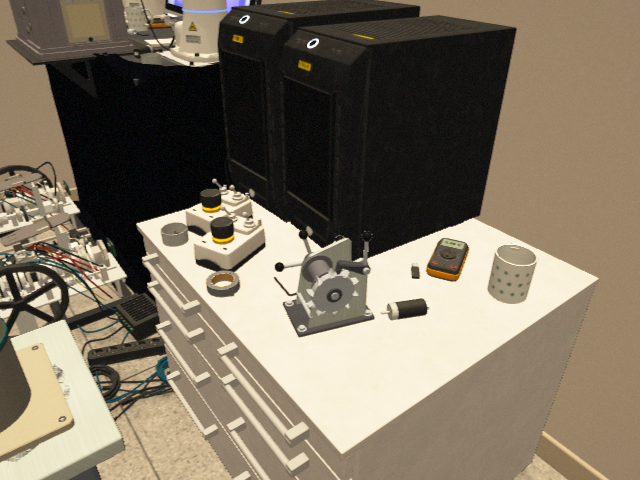

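View pics/top0.png

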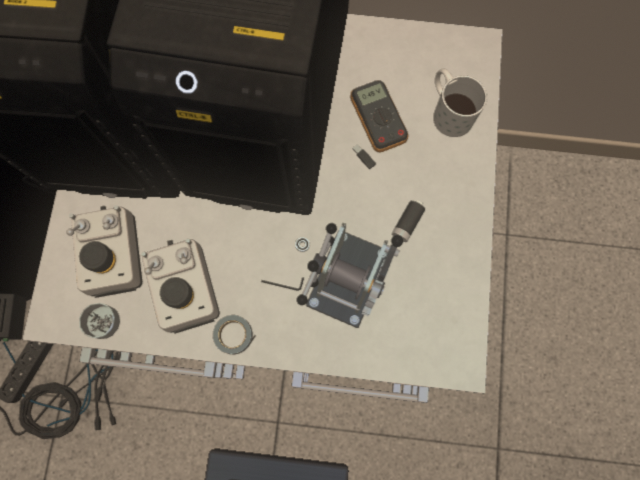

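Run:
```python
from h import *
D={c:np.load(c+'0.npy') for c in('scene','top')}
I={c:cv2.imread(f'pics/{c}0.png') for c in D}
def ball(c,u,v,r=8):
    # dark pixels in window, nearest depth cluster
    d=D[c];g=I[c].max(2)
    vv,uu=np.mgrid[v-r:v+r+1,u-r:u+r+1];dd=d[vv,uu];m=(dd>0)&(g[vv,uu]<90)
    m&=dd<np.percentile(dd[m],10)+25
    u0,v0=np.mean(uu[m]),np.mean(vv[m]);z=np.percentile(dd[m],15)
    print(c,(u,v),round(u0,1),round(v0,1),m.sum(),w(c,(u0,v0),z+7).round(1))
for a in[('scene',367,237),('top',397,240),('scene',307,233),('top',313,266),('top',331,228),('top',302,300),('scene',280,267)]:ball(*a)
for p in[(300,210),(313,212),(318,205)]: print('tower',p,w('top',p,D['top'][p[1],p[0]]).round())
for c,b in(('scene',(265,215,385,335)),('top',(285,205,425,330))):
    x=I[c][b[1]:b[3],b[0]:b[2]];cv2.imwrite(f'pics/{c}0c.png',cv2.resize(x,None,fx=4 if c=='top' else 5,fy=4 if c=='top' else 5,interpolation=2))
a=cv2.imread('pics/scene0c.png');b=cv2.imread('pics/top0c.png')
a=cv2.resize(a,(400,400));b=cv2.resize(b,(400,357));b=cv2.copyMakeBorder(b,0,43,0,0,0)
cv2.imwrite('pics/c0.png',np.hstack([a,b]))
```

```text
scene (367, 237) 365.9 236.3 95 [ 577.5 -176.5  186.4]
top (397, 240) 396.7 240.5 108 [ 580.1 -176.7  186.1]
scene (307, 233) 303.1 234.1 64 [535.4 -57.3 148.8]
top (313, 266) 312.8 265.5 95 [536.6 -57.6 147.9]
top (331, 228) 331.0 228.4 81 [604.8 -78.1 121.6]
top (302, 300) 301.7 299.5 80 [491.6 -44.   87.3]
scene (280, 267) 279.1 266.6 60 [490.9 -43.2  88.5]
tower (300, 210) [636. -24. 101.]
tower (313, 212) [666. -40.  -4.]
tower (318, 205) [679. -48.  -2.]
```

View pics/c0.png

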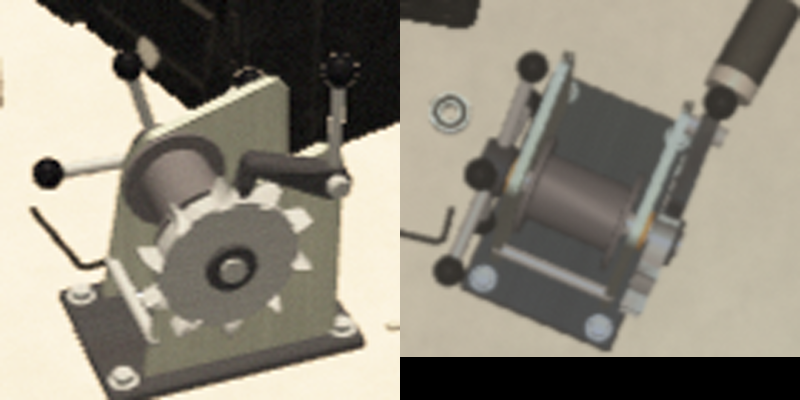

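```bash
python3 -m creep '[{"jaw":-1,"xyz":[-60,-50,-20],"angular":[0,0,0]},{"jaw":-1,"xyz":[-100,-85,-20],"angular":[0,0,0]},{"jaw":-1,"xyz":[-145,-120,-20],"angular":[0,0,0]},{"jaw":-1,"xyz":[-190,-160,-20],"angular":[0,0,0]},{"jaw":-1,"xyz":[-240,-200,-20],"angular":[0,0,0.02]},{"jaw":-1,"xyz":[-290,-240,-20],"angular":[0,0,0.047]},{"jaw":-1,"xyz":[-335,-275,-20],"angular":[0,0,0.047]},{"jaw":-1,"xyz":[-356,-302,-20],"angular":[0,0,0.047]},{"jaw":-1,"xyz":[-356,-302,-20],"angular":[0,0,0.047]}]'; python3 -c "
from h import *
s=ctrl.read_state();print(s['clock'],s['qpos'],s['eef_pos'],s['tool_rot'],s['width'],s['force'])"
```

```text
clock: 2.22
eef_pos: [431.7, 247.3, 270.5]
tool_rot: [-3.141, 0.001, 2.841]
force: [0.5, -0.1, -0.4]
width: 0.2
gripper_force: 0.0
2.225 [-0.64810763  0.38684408  0.09749472  1.91045072 -0.04727174  0.84650865
  0.74423834] [431.71833198 247.27824781 270.49527575] [-3.14072455e+00  1.01055358e-03  2.84147649e+00] 0.23578531311703715 [ 0.45164278 -0.05540297 -0.36460424]
```

```bash
python3 -m creep '[{"jaw":-1,"xyz":[-30,-50,0],"angular":[0,0,0]},{"jaw":-1,"xyz":[-60,-100,0],"angular":[0,0,0]},{"jaw":-1,"xyz":[-90,-150,0],"angular":[0,0,0]},{"jaw":-1,"xyz":[-120,-200,0],"angular":[0,0,0]},{"jaw":-1,"xyz":[-150,-250,0],"angular":[0,0,0]},{"jaw":-1,"xyz":[-180,-300,5],"angular":[0,0,0]},{"jaw":-1,"xyz":[-205,-340,15],"angular":[0,0,0]},{"jaw":-1,"xyz":[-218,-362,20],"angular":[0,0,0]},{"jaw":-1,"xyz":[-218,-362,20],"angular":[0,0,0]},{"jaw":-1,"xyz":[-218,-362,20],"angular":[0,0,0]}]'; python3 -c "
from h import *
s=ctrl.read_state();print(s['clock'],s['qpos'],s['eef_pos'],s['tool_rot'],s['width'],s['force'])
im,d=viewer.get_image('scene');cv2.imwrite('pics/s1.png',cv2.resize(im[130:350,220:480,::-1],None,fx=2.5,fy=2.5))"
```

```text
clock: 3.48
eef_pos: [534.3, -156.9, 250.3]
tool_rot: [3.14, -0.001, 2.85]
force: [-0.2, -0.4, -0.6]
width: 0.1
gripper_force: 0.0
3.475 [ 0.13045163  0.4984301   0.15798142  1.78398721 -0.10064251  0.86749272
  1.61400813] [ 534.27953865 -156.94004135  250.26531814] [ 3.14017872e+00 -5.99835441e-04  2.85006844e+00] 0.056335407957997984 [-0.15421039 -0.3677735  -0.57807045]
```

View pics/s1.png

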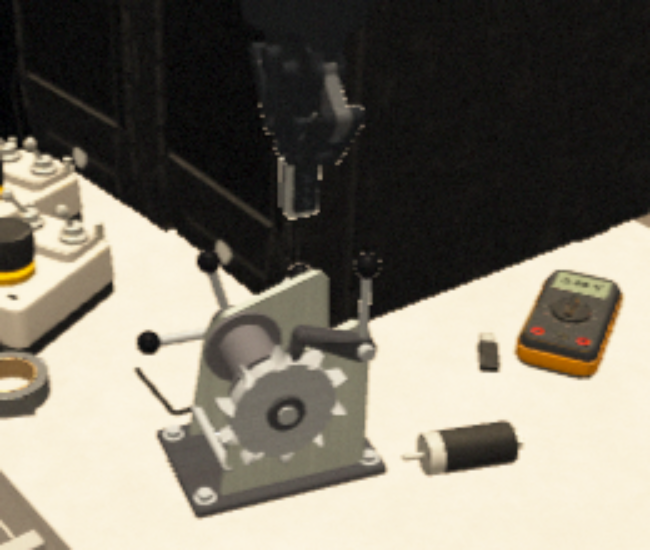

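```bash
cat > st.py <<'E'
from h import *
s=ctrl.read_state();p=np.array(s['eef_pos']);d=p-[538,-112,0]
print(round(s['clock'],2),'eef',p.round(1),'winch x,y',round(.957*d[0]-.289*d[1],1),round(.289*d[0]+.957*d[1],1),'yaw',round(s['tool_rot'][2],3),'F',np.round(s['force'],1))
E
python3 -m creep '[{"jaw":-1,"xyz":[0,0,20],"angular":[0,0,0]},{"jaw":-1,"xyz":[0,0,40],"angular":[0,0,0]},{"jaw":-1,"xyz":[0,0,58],"angular":[0,0,0]},{"jaw":-1,"xyz":[0,0,58],"angular":[0,0,0]},{"jaw":-1,"xyz":[0,0,58],"angular":[0,0,0]}]'>/dev/null; python3 st.py
```

```text
4.15 eef [ 534.7 -158.3  193.2] winch x,y 10.2 -45.3 yaw 2.849 F [ 0.2 -0.7  0.4]
```

```bash
python3 -m creep '[{"jaw":-1,"xyz":[-8,-5,0],"angular":[0,0,0]},{"jaw":-1,"xyz":[-18,-5,0],"angular":[0,0,0]},{"jaw":-1,"xyz":[-23,-5,0],"angular":[0,0,0]},{"jaw":-1,"xyz":[-27,-5,0],"angular":[0,0,0]},{"jaw":-1,"xyz":[-31,-5,0],"angular":[0,0,0]},{"jaw":-1,"xyz":[-35,-5,0],"angular":[0,0,0]},{"jaw":-1,"xyz":[-39,-5,0],"angular":[0,0,0]},{"jaw":-1,"xyz":[-43,-5,0],"angular":[0,0,0]},{"jaw":-1,"xyz":[-48,-5,0],"angular":[0,0,0]},{"jaw":-1,"xyz":[-53,-5,2],"angular":[0,0,0]},{"jaw":-1,"xyz":[-57,-5,3],"angular":[0,0,0]},{"jaw":-1,"xyz":[-57,-5,3],"angular":[0,0,0]}]'; python3 st.py; python3 -c "
from h import *
im,d=viewer.get_image('scene');a=im[190:340,260:420,::-1]
im,d=viewer.get_image('top');b=im[190:340,260:420,::-1]
cv2.imwrite('pics/s2.png',cv2.resize(np.hstack([a,b]),None,fx=2.5,fy=2.5))"
```

```text
clock: 5.65
eef_pos: [587.7, -180.6, 189.2]
tool_rot: [-3.142, 0.001, 2.848]
force: [-0.5, 0.5, 0.6]
width: -0.2
gripper_force: 0.0
5.65 eef [ 587.7 -180.6  189.2] winch x,y 67.4 -51.3 yaw 2.848 F [-0.5  0.5  0.6]
```

View pics/s2.png

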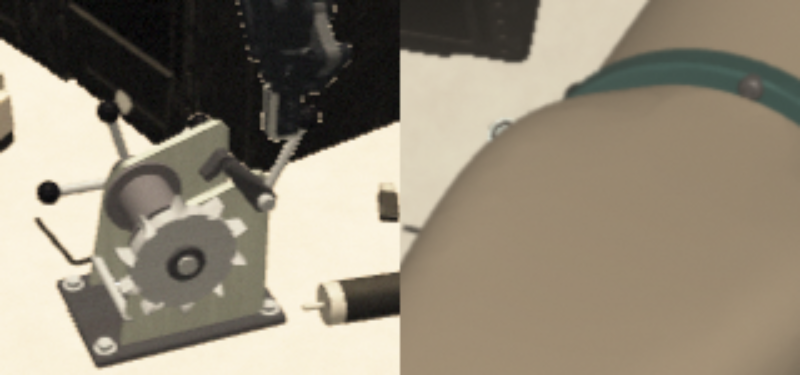

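```bash
python3 -m creep '[{"jaw":-1,"xyz":[15,0,0],"angular":[0,0,0]},{"jaw":-1,"xyz":[40,0,-10],"angular":[0,0,0]},{"jaw":-1,"xyz":[60,0,-30],"angular":[0,0,0]},{"jaw":-1,"xyz":[90,30,-40],"angular":[0,0,0]},{"jaw":-1,"xyz":[122,70,-40],"angular":[0,0,0]},{"jaw":-1,"xyz":[122,103,-40],"angular":[0,0,0]},{"jaw":-1,"xyz":[122,103,-20],"angular":[0,0,0]},{"jaw":-1,"xyz":[122,103,5],"angular":[0,0,0]},{"jaw":-1,"xyz":[122,103,31],"angular":[0,0,0]},{"jaw":-1,"xyz":[122,103,31],"angular":[0,0,0]},{"jaw":-1,"xyz":[122,103,31],"angular":[0,0,0]}]'>/dev/null; python3 st.py
```

```text
7.12 eef [500.9 -46.7 159.1] winch x,y -54.4 51.8 yaw 2.848 F [0.6 0.5 0.4]
```

```bash
python3 -m creep '[{"jaw":-1,"xyz":[-8,0,0],"angular":[0,0,0]},{"jaw":-1,"xyz":[-13,0,0],"angular":[0,0,0]},{"jaw":-1,"xyz":[-17,0,0],"angular":[0,0,0]},{"jaw":-1,"xyz":[-21,0,0],"angular":[0,0,0]},{"jaw":-1,"xyz":[-25,0,0],"angular":[0,0,0]},{"jaw":-1,"xyz":[-29,0,0],"angular":[0,0,0]},{"jaw":-1,"xyz":[-33,0,0],"angular":[0,0,0]},{"jaw":-1,"xyz":[-37,0,0],"angular":[0,0,0]},{"jaw":-1,"xyz":[-41,0,0],"angular":[0,0,0]},{"jaw":-1,"xyz":[-45,0,0],"angular":[0,0,0]},{"jaw":-1,"xyz":[-48,0,0],"angular":[0,0,0]},{"jaw":-1,"xyz":[-50,0,0],"angular":[0,0,0]}]'>/dev/null; python3 st.py
python3 -m creep '[{"jaw":-1,"xyz":[-2,0,0],"angular":[0,0,0]},{"jaw":-1,"xyz":[-4,0,0],"angular":[0,0,0]},{"jaw":-1,"xyz":[-4,0,0],"angular":[0,0,0]}]'>/dev/null;python3 st.py; python3 -c "
from h import *
im,d=viewer.get_image('scene');np.save('s3.npy',d);a=im[190:340,260:420,::-1];cv2.imwrite('s3full.png',im[:,:,::-1])
cv2.imwrite('pics/s3.png',cv2.resize(a,None,fx=4,fy=4))"
```

```text
8.62 eef [548.1 -61.  158.2] winch x,y -5.1 51.7 yaw 2.848 F [-2.9  0.7  1. ]
9.0 eef [551.7 -62.1 157.9] winch x,y -1.3 51.7 yaw 2.848 F [-3.   1.4 -2. ]
```

View pics/s3.png

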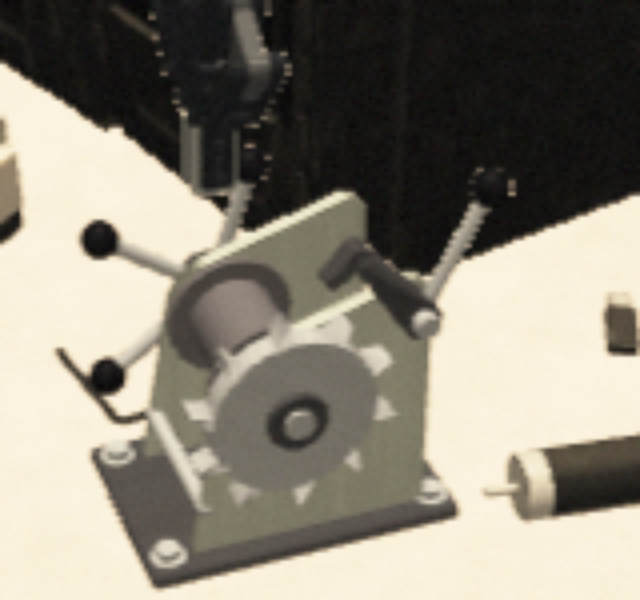

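```bash
cat > meas.py <<'E'
from h import *
def run(I,D,pts,c='scene'):
    g=I.max(2)
    for u,v in pts:
        vv,uu=np.mgrid[v-5:v+6,u-5:u+6];dd=D[vv,uu];m=(dd>0)&(g[vv,uu]<90);m&=abs(dd-np.median(dd[m]))<20
        p=w(c,(uu[m].mean(),vv[m].mean()),np.percentile(dd[m],15)+7);d=p-[538,-112,0]
        x=.957*d[0]-.289*d[1];z=p[2];print((u,v),m.sum(),'x',round(x,1),'y',round(.289*d[0]+.957*d[1],1),'z',round(z,1),'lean',round(np.arctan2(x,z-85),3),'pawl',round(np.arctan2(x-58,z-121),3))
E
python3 -c "
from meas import *
run(cv2.imread('s3full.png'),np.load('s3.npy'),[(285,250),(287,284),(382,236)])"
```

```text
(285, 250) 61 x -53.8 y 52.0 z 123.4 lean -0.951 pawl -1.549
(287, 284) 61 x -52.5 y 52.1 z 46.3 lean -2.205 pawl -2.165
(382, 236) 84 x 86.1 y -49.9 z 179.9 lean 0.737 pawl 0.445
```

```bash
python3 -m creep '[{"jaw":-1,"xyz":[10,0,0],"angular":[0,0,0]},{"jaw":-1,"xyz":[18,0,-30],"angular":[0,0,0]},{"jaw":-1,"xyz":[18,-20,-80],"angular":[0,0,0]},{"jaw":-1,"xyz":[0,-60,-85],"angular":[0,0,0]},{"jaw":-1,"xyz":[-40,-100,-85],"angular":[0,0,0]},{"jaw":-1,"xyz":[-90,-102,-85],"angular":[0,0,0]},{"jaw":-1,"xyz":[-124,-102,-85],"angular":[0,0,0]},{"jaw":-1,"xyz":[-124,-102,-85],"angular":[0,0,0]},{"jaw":-1,"xyz":[-124,-102,-60],"angular":[0,0,0]},{"jaw":-1,"xyz":[-124,-102,-31],"angular":[0,0,0]},{"jaw":-1,"xyz":[-124,-102,-31],"angular":[0,0,0]},{"jaw":-1,"xyz":[-124,-102,-31],"angular":[0,0,0]}]'>/dev/null; python3 st.py
```

```text
10.55 eef [ 641.4 -195.9  190.7] winch x,y 123.2 -50.4 yaw 2.848 F [ 0.2  0.7 -0.1]
```

```bash
python3 -m creep '[{"jaw":-1,"xyz":[8,0,0],"angular":[0,0,0]},{"jaw":-1,"xyz":[13,0,0],"angular":[0,0,0]},{"jaw":-1,"xyz":[17,0,0],"angular":[0,0,0]},{"jaw":-1,"xyz":[21,0,0],"angular":[0,0,0]},{"jaw":-1,"xyz":[25,0,0],"angular":[0,0,0]},{"jaw":-1,"xyz":[29,0,0],"angular":[0,0,0]},{"jaw":-1,"xyz":[33,0,0],"angular":[0,0,0]},{"jaw":-1,"xyz":[36,0,0],"angular":[0,0,0]},{"jaw":-1,"xyz":[39,0,0],"angular":[0,0,0]},{"jaw":-1,"xyz":[41,0,0],"angular":[0,0,0]},{"jaw":-1,"xyz":[42,0,0],"angular":[0,0,0]},{"jaw":-1,"xyz":[42,0,0],"angular":[0,0,0]}]'>/dev/null; python3 st.py
python3 -m creep '[{"jaw":-1,"xyz":[1,0,0],"angular":[0,0,0]},{"jaw":-1,"xyz":[2,0,0],"angular":[0,0,0]}]'>/dev/null; python3 st.py
```

```text
12.05 eef [ 600.6 -183.4  189.2] winch x,y 80.5 -50.3 yaw 2.848 F [ 1.3 -0.2  0. ]
12.3 eef [ 598.9 -183.   189.3] winch x,y 78.8 -50.3 yaw 2.848 F [ 1.2 -0.8  1. ]
```

Keep going in 1 mm steps until the stop shows in the force.

```bash
python3 -m creep '[{"jaw":-1,"xyz":[1,0,0],"angular":[0,0,0]},{"jaw":-1,"xyz":[1,0,0],"angular":[0,0,0]}]'>/dev/null; python3 st.py
python3 -m creep '[{"jaw":-1,"xyz":[1,0,0],"angular":[0,0,0]},{"jaw":-1,"xyz":[1,0,0],"angular":[0,0,0]}]'>/dev/null; python3 st.py
```

```text
12.55 eef [ 597.8 -182.6  189.3] winch x,y 77.6 -50.3 yaw 2.848 F [1.4 0.1 0.7]
12.8 eef [ 597.6 -182.5  189.4] winch x,y 77.4 -50.3 yaw 2.848 F [ 2.8 -0.1  0.3]
```

```bash
python3 -c "
from meas import *
im,d=viewer.get_image('scene');I=im[:,:,::-1].copy()
run(I,d,[(285,250),(287,284)])
cv2.imwrite('pics/s4.png',cv2.resize(I[190:340,260:420],None,fx=4,fy=4))"
```

```text
(285, 250) 60 x -53.6 y 52.1 z 123.4 lean -0.949 pawl -1.549
(287, 284) 59 x -52.4 y 51.8 z 46.7 lean -2.202 pawl -2.163
```

View pics/s4.png

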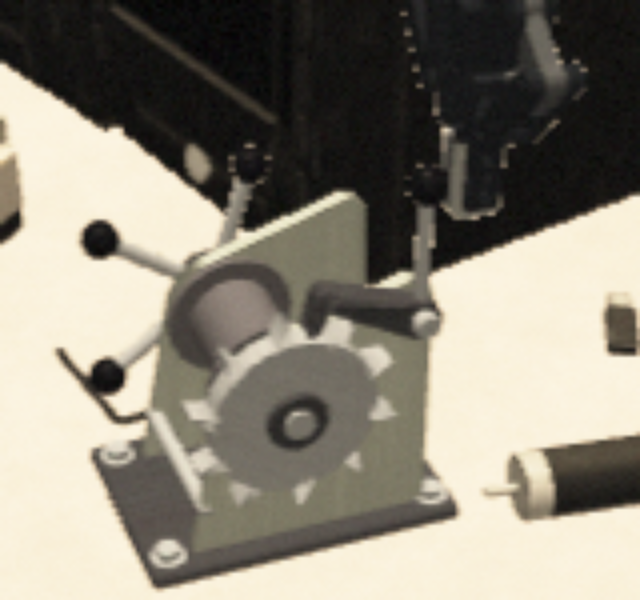

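The pawl nose sits between the teeth and the ball is near full px (367,236), back where it started. I'll press a little more to confirm the stop.

```bash
python3 -m creep '[{"jaw":-1,"xyz":[1,0,0],"angular":[0,0,0]},{"jaw":-1,"xyz":[1.5,0,0],"angular":[0,0,0]},{"jaw":-1,"xyz":[1.5,0,0],"angular":[0,0,0]}]'>/dev/null; python3 st.py
python3 -m creep '[{"jaw":-1,"xyz":[-8,0,0],"angular":[0,0,0]},{"jaw":-1,"xyz":[-25,0,0],"angular":[0,0,0]},{"jaw":-1,"xyz":[-40,0,-10],"angular":[0,0,0]},{"jaw":-1,"xyz":[-45,0,-50],"angular":[0,0,0]},{"jaw":-1,"xyz":[-45,0,-90],"angular":[0,0,0]},{"jaw":-1,"xyz":[-45,0,-90],"angular":[0,0,0]},{"jaw":-1,"xyz":[-45,0,-90],"angular":[0,0,0]}]'>/dev/null; python3 st.py
python3 -c "
from meas import *
im,d=viewer.get_image('scene');I=im[:,:,::-1].copy()
run(I,d,[(285,250),(287,284),(366,236)])"
```

```text
13.22 eef [ 597.2 -182.5  189.5] winch x,y 77.0 -50.3 yaw 2.848 F [ 6.1 -2.3 -1.9]
14.1 eef [ 637.5 -194.6  278.3] winch x,y 119.1 -50.3 yaw 2.848 F [-0.1 -0.4 -0.2]
(285, 250) 61 x -53.8 y 51.2 z 124.0 lean -0.944 pawl -1.544
(287, 284) 59 x -52.6 y 51.4 z 47.0 lean -2.196 pawl -2.16
(366, 236) 89 x 56.7 y -50.2 z 187.0 lean 0.507 pawl -0.02
```

The force rose to 6 N against the stop. The pawl reads about 0, the wheel about 0.63, and the robot is clear.

```bash
python3 -c "
from cell import ctrl
print(ctrl.finish_job())"
```

```text
the job is handed in; nothing more can be done
None
```

The winch is let back one notch (wheel about 0.63 rad, pawl about 0 rad by camera), the gripper is clear of everything, and the job was handed in at about 14 s; no verdict came back.

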